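# Lock the filter cover of a desk air cleaner with its two quarter-turn fasteners

### The arm

A 6-joint arm with a two-finger parallel gripper is mounted at the origin on a cart in front of the work surface, level with it; the furniture and walls round the work are solid. World frame = base frame: x ahead of the robot, y to its left, z up, the work surface at z = 0. Lengths are in mm, angles in rad, forces in N, time in s.
With the tool pointing down it reaches from about 425 to 925 mm from the base axis. Payload 12.5 kg.
Tool frame: the origin (TCP) lies midway between the tips of the shut fingers; the grasp point (between the pads) lies 19 mm behind it; z points along the fingers, y is the line along which they close (so a half turn about z gives the same grasp; the last joint's range is limited). The gripper opens to 85 mm and grips with 20 to 120 N. Pads are 22 mm wide; open, the fingers measure 114 mm over their backs; the gripper's body (76 mm by 85 mm) begins 54 mm behind the grasp point. The pads swing forward as they close: fully open they stand 13 mm farther back than shut.
Start: joints at [1.093, 0.491, 1.559, -0, 1.092, -0.106], TCP at [227.042, 582.32, 231.327] pointing down, gripper open.
Joint ranges: [-3.1, 3.1], [-0.84, 2.19], [0.05, 2.79], [-1.13, 4.28], [0.06, 2.93], [-2.69, 2.69]. Speed limits (rad/s): [2.22, 2.22, 2.79, 3.14, 3.14, 3.14].

### API

Orientations are given as [roll, pitch, yaw] about the fixed x, y, z axes, in that order (R = Rz(yaw) Ry(pitch) Rx(roll)).
In Python, from workcell import robot gives the robot as it stands. The module is installed in compiled form; this text tells all that it offers.
- The arm moves only by the tool carry_out, never from a script. Its argument "series" is a list that holds one entry, the list of rows, each a list of 7 numbers: the turn, a rotation vector about the tool's x, y, z in rad, then the shift along the tool's x, y, z in cm, then the finger opening in cm, from 0 to 8.54. A call has 1 to 20 rows; each row shifts and turns the commanded pose from where the row before left it, along the tool's axes as they then stand; what a row does not reach is not made up. A row lasts 1/8 s, in which the tool goes at most 62.5 mm and 10.7 degrees, less where a joint would pass 70% of its speed; a pose out of reach is approached as far as the arm can. A call with a gripper value outside its range is refused whole. The fingers move at their own pace and stop on an object; "squeeze" is the grip in N (left out, the last holds). Time passes only in rows, so rows that do not move let the fingers close. It gives the time, the measured TCP pose, the force, the opening and the grip force at its end, in the units of the state.
- robot.get_obs(): the state, without advancing time (a new reading comes with each control period).
- robot.camera(name): name is "side" or "top"; returns the picture (420x560x3 uint8, blue, green, red); there is no depth.
- robot.camera_model(name): a dict with "camera_matrix" (3x3 intrinsics, pixels), "R" (3x3) and "t" (3): a world point X has camera coordinates R X + t. Camera axes: x right, y down, z forward; pixel columns grow to the right and rows downward; lengths in mm; the calibration is good to about 2 mm. A picture is of the moment at which its call begins. camera_model takes no time and is no camera call.
- robot.hand_in(): hands the job in; it is judged then, once.
The state is a dict: "clock": time; "joint_pos": joint angles; "joint_vel": joint speeds; "tau": joint torques, N m; "tool_pos": TCP position; "orientation": TCP orientation; "force": force on the tool from outside, world axes, zero at the start; "moment": the same for the moment, N m; "grip_width": finger opening in mm; "grip_force": force on a finger pad.
Only numpy, scipy, OpenCV 4.12 (cv2) and the standard library are available. Lean on these libraries where they do the work, as an engineer would, in place of code of your own. Each camera call takes 0.05 s, during which the arm holds its last target. There are 200 camera calls.

### The job

The filter of the desk air cleaner has been changed and its cover still stands half open. With the fingertips, push the cover down onto its springy seal, then turn each of the two round quarter-turn fasteners in it with a fingertip set in the slot, clockwise to the stop, pressing down so that its cam passes under the catch: in the end both are locked and hold the cover down flush. Nothing is to be gripped or lifted: do not raise the cover, and leave the things round the air cleaner where they are.

Things in the scene. Friction and masses are not known exactly. Their poses are not given: they have to be found in the camera images.
- air_cleaner: Low white louvred air cleaner fixed on the desk, 280 wide (y), 200 deep (x), rim 78 mm up. Origin: on the desk under its centre; x axis from front (facing the robot) to rear, y left, z up. Cover hinged along the rear: axis parallel to y, 90 mm behind the origin, 84 mm up. With the cover closed the two fastener axes stand 38 mm in front of the origin and 68 mm left and right of it.
- cover (a joint): Angle of the white cover (282 wide, 184 deep, 7 thick): 0 closed, grows as it opens, starts at 0.22 to 0.45 rad. The balanced hinge leaves it where it is put. Pushed down and let go it rests on the springy seal of the front rim at about 0.046 (8 mm ajar at its front edge); pressing it home from there takes about 12 N at the fasteners. Locked it reads about 0.005.
- cover_front (a point): Point on top of the cover midway between the two fasteners, 26 mm from its front edge; a good place to push it down. Cover closed: 75 mm in front of the air cleaner's origin, 87 mm above the desk. The free strip between the two collars here is about 40 mm wide.
- lock_left (a joint): Angle of the left (+y) fastener: 0 open (slot front to rear), 1.57 locked, at its stop (slot left to right). Grows clockwise seen from above, starts at 0 to 0.4, stays where left. At about 0.85 its cam meets the catch under the front rim and passes easily only with the cover pressed to within 3 mm of closed at the fastener. Turning takes up to 0.4 N m.
- lock_left_slot (a point): Centre of the left slot's floor, on the fastener's axis; x along the slot, z out of the cover. Grey disc head, 84 mm across, with a straight slot over its whole diameter, 36 mm wide, 13.5 deep, dark flat floor (89.5 mm above the desk with the cover closed), in a fixed collar (87 bore, 96 outside, 11 above the floor) closing the slot's ends. Push its side round about 25 mm off the axis.
- lock_right (a joint): Angle of the right (-y) fastener; same as lock_left in every way: 0 open, 1.57 locked, clockwise seen from above, starts at 0 to 0.4 rad.
- lock_right_slot (a point): Centre of the right fastener's slot floor, on the fastener's axis; axes, head, slot, collar and heights as for lock_left_slot.
- filter_1: Bystander: loose white plastic breathing filter standing left of the air cleaner, 96 mm wide, 104 high. Origin under its centre.
- mouthpiece_1: Bystander: loose cardboard mouthpiece tube standing upright left of the air cleaner near its front, 30 mm across, 62 high. Origin under its centre.
- mouse: Bystander: loose black computer mouse, 115x55x36 mm, on the mouse pad right of the air cleaner. Origin under its centre.
- nose_clip_1: Bystander: loose small nose clip, 44x26x12 mm, near the desk's front edge right of the air cleaner. Origin under its centre.

How it is judged (in metres and radians):
On the way:
1. the cover is pushed down onto its seal while both fasteners are still open (value of joint cover below 0.06 rad and value of joint each of lock_left, lock_right below 0.7 rad), for 0.1 s.
At the end, for the whole second after the job is handed in: Both fasteners are turned to within about 12 degrees of their stop (above 1.35 rad) and the cover is held down flush (below 0.014 rad, under 2.7 mm at its front edge) without the robot touching it (value of joint cover below 0.014 rad and value of joint each of lock_left, lock_right above 1.35 rad).
It fails at once if the cover is lifted (value of joint cover above 0.52 rad).
It fails at once if the breathing filter is lifted or pushed away (distance of filter_1 from where it was at the start of the episode above 0.03 m).
It fails at once if the mouthpiece tube is lifted or pushed away (distance of mouthpiece_1 from where it was at the start of the episode above 0.03 m).
It fails at once if the mouse is lifted or pushed away (distance of mouse from where it was at the start of the episode above 0.03 m).
It fails at once if the nose clip is lifted or pushed away (distance of nose_clip_1 from where it was at the start of the episode above 0.03 m).
It also fails if it takes over 54 s, if anything falls off the work surface, if the arm or the gripper's body presses on something with over 40 N, if the wrist force passes 120 N, or if a joint passes its speed limit or range.

## Working session

There is one attempt and no reset: what is moved stays moved. The work goes in short steps, Python scripts to look and compute and a tool call to move; the robot and the scene stay as the last step left them, time stands still between calls to the robot, and variables do not carry over. Pictures are saved under pics/ and viewed, at most 10 in all, crops included, and the job is handed in when it is done.

Besides the shell and the picture viewer there is one more tool, called after "Call:" in YAML: its name, and indented under it one key for each argument. carry_out: Moves the arm, as the interface text tells. Its arguments: {"type":"object","properties":{"series":{"type":"array"},"squeeze":{"type":"number"}},"required":["series"]}

```bash
mkdir -p pics; python3 - <<'E'
from workcell import robot
import cv2,json
for n in("top","side"):
    cv2.imwrite(f"pics/{n}0.png",robot.camera(n)); m=robot.camera_model(n); print(n,{k:v.tolist() if hasattr(v,'tolist') else v for k,v in m.items()})
print(robot.get_obs())
E
```

```text
top {'camera_matrix': [[474.61770168431104, 0.0, 280.9716271498323], [0.0, 474.61770168431104, 211.31213284378637], [0.0, 0.0, 1.0]], 'R': [[-0.028723716420067786, -0.9991103236557439, 0.030878945570309627], [-0.9963057110037346, 0.026114614435136838, -0.08181049525731625], [0.08093131863724175, -0.033114771287429366, -0.9961694301604616]], 't': [112.90366920950406, 475.3706428504085, 1142.1849585370962]}
side {'camera_matrix': [[456.4794875362931, 0.0, 274.8455968658172], [0.0, 456.4794875362931, 214.69030807063572], [0.0, 0.0, 1.0]], 'R': [[-0.6223801537190804, 0.7827026171935453, 0.004422363054780035], [0.6676998091437212, 0.5338649350743342, -0.518811329837269], [-0.40843593025840935, -0.31994506424767916, -0.8548773284732122]], 't': [188.65808745466796, -334.0999146755331, 1244.7061913743216]}
{'clock': 0.1, 'joint_pos': array([ 1.09344114e+00,  4.91506175e-01,  1.55939127e+00, -1.68009744e-06,
        1.09168074e+00, -1.05630668e-01]), 'joint_vel': array([ 0.00129748, -0.0028053 , -0.00208813, -0.00100906, -0.00020156,
        0.00133883]), 'tau': array([ 2.70897282e-03, -6.19451094e+01, -2.62029701e+01, -7.05554885e-05,
        2.81088804e-03, -5.60740830e-05]), 'tool_pos': array([226.92135583, 582.14135289, 230.78093546]), 'orientation': array([-3.14061245e+00, -1.02427724e-04,  2.76986886e+00]), 'force': array([ 0.9198684 , -0.24016254, -0.91659006]), 'moment': array([4.12213996e-02, 6.15932846e-02, 2.16253334e-05]), 'grip_force': 0.0, 'grip_width': 85.18949679140756}
```

View pics/top0.png

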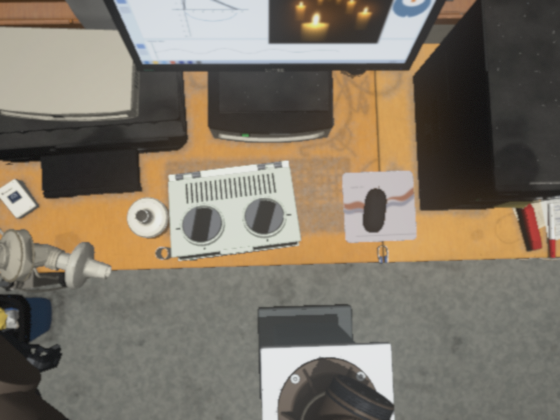

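View pics/side0.png

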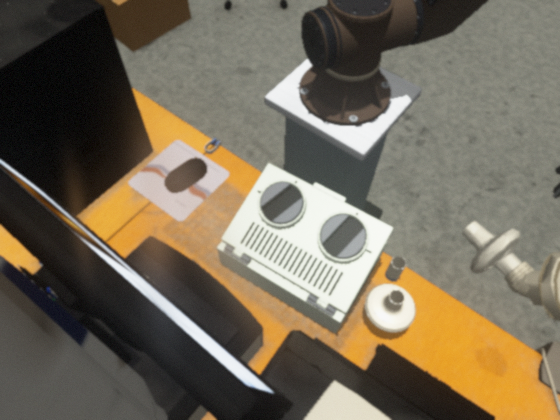

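The top view shows the cover with its discs at about (201,224) left and (265,216) right. The side view shows them at about (343,236) left and (282,203) right. Next I'll segment the discs and triangulate them.

```bash
cat > h.py <<'E'
from workcell import robot
import cv2,numpy as np
M={n:robot.camera_model(n) for n in("top","side")}
def ray(n,p):
    m=M[n];K,R,t=[np.array(m[k]) for k in("camera_matrix","R","t")]
    d=R.T@np.linalg.inv(K)@np.array([p[0],p[1],1.]); return -R.T@t,d/np.linalg.norm(d)
def tri(a,b):
    c1,d1=ray("top",a);c2,d2=ray("side",b)
    s=np.linalg.lstsq(np.c_[d1,-d2],c2-c1,rcond=None)[0]
    p,q=c1+s[0]*d1,c2+s[1]*d2; return (p+q)/2,np.linalg.norm(p-q)
def onplane(n,p,o,nn):
    c,d=ray(n,p); return c+d*((o-c)@nn)/(d@nn)
def blob(mask,p):
    cs=cv2.findContours(mask,cv2.RETR_EXTERNAL,cv2.CHAIN_APPROX_NONE)[0]
    return min((c for c in cs if cv2.contourArea(c)>60),key=lambda c:np.hypot(*(np.array(cv2.minAreaRect(c)[0])-p)))
S={"top":dict(L=(201,224),R=(265,216)),"side":dict(L=(343,236),R=(282,203))}
E
python3 - <<'E'
from h import *
C={};D={};vis=[]
for n in S:
    im=cv2.imread(f"pics/{n}0.png");g=cv2.cvtColor(im,cv2.COLOR_BGR2GRAY)
    for s,p in S[n].items():
        roi=np.zeros_like(g);cv2.circle(roi,p,30,255,-1)
        disc=cv2.bitwise_and(roi,cv2.inRange(g,0,165)); disc=cv2.morphologyEx(disc,cv2.MORPH_OPEN,np.ones((5,5)))
        c=blob(disc,p);e=cv2.fitEllipse(cv2.convexHull(c));C[n,s]=e[0]
        dk=cv2.bitwise_and(roi,cv2.inRange(g,0,75));k=blob(dk,p);D[n,s]=k
        print(n,s,np.round(e[0],1),np.round(e[1],1),'slot',[np.round(v,1) for v in cv2.minAreaRect(k)])
        cv2.ellipse(im,e,(0,0,255),1);cv2.drawContours(im,[k],-1,(0,255,0),1)
    x,y=(150,150) if n=="top" else (215,155)
    vis.append(cv2.resize(im[y:y+125,x:x+190],None,fx=4,fy=4))
cv2.imwrite("pics/z.png",cv2.resize(np.vstack(vis),(456,600)))
P={}
for s in"LR":
    P[s],e=tri(C["top",s],C["side",s]);z=P[s][2]
    f=lambda t:84+128*np.sin(t)+19*np.cos(t)-z
    from scipy.optimize import brentq
    print(s,P[s].round(1),'gap',round(e,1),'theta',round(brentq(f,-.5,1),3))
d=P["L"]-P["R"];print('dist',np.linalg.norm(d),'yaw',np.arctan2(-d[0],d[1]))
E
```

```text
top L [201.7 223.6] [36.5 40.5] slot [array([201.3, 224.4]), array([14.6, 32.6]), np.float64(10.3)]
top R [263.9 215.7] [36.7 39.5] slot [array([263.4, 216.5]), array([14.3, 31.5]), np.float64(15.9)]Traceback (most recent call last):
  File "<stdin>", line 9, in <module>
  File "h.py", line 15, in blob
    return min((c for c in cs if cv2.contourArea(c)>60),key=lambda c:np.hypot(*(np.array(cv2.minAreaRect(c)[0])-p)))
ValueError: min() iterable argument is empty
```

```bash
cat > m.py <<'E'
from h import *
from scipy.optimize import brentq
import sys
def run(tag,out):
    C={};D={};vis=[]
    for n in S:
        im=cv2.imread(f"pics/{n}{tag}.png");g=cv2.cvtColor(im,cv2.COLOR_BGR2GRAY)
        for s,p in S[n].items():
            roi=np.zeros_like(g);cv2.circle(roi,p,30,255,-1)
            disc=cv2.bitwise_and(roi,cv2.inRange(g,0,165)); disc=cv2.morphologyEx(disc,cv2.MORPH_OPEN,np.ones((5,5)))
            c=blob(disc,p);e=cv2.fitEllipse(cv2.convexHull(c));C[n,s]=e[0]
            k=blob(cv2.bitwise_and(roi,cv2.inRange(g,0,75 if n=="top" else 95)),p);D[n,s]=k
            print(n,s,np.round(e[0],1),np.round(e[1],1),'slot',[np.round(v,1) for v in cv2.minAreaRect(k)])
            cv2.ellipse(im,e,(0,0,255),1);cv2.drawContours(im,[k],-1,(0,255,0),1)
        x,y=(150,150) if n=="top" else (215,155)
        vis.append(cv2.resize(im[y:y+125,x:x+190],None,fx=4,fy=4))
    cv2.imwrite(out,cv2.resize(np.vstack(vis),(456,600)))
    P={};T={}
    for s in"LR":
        P[s],e=tri(C["top",s],C["side",s])
        T[s]=brentq(lambda t:84+128*np.sin(t)+19*np.cos(t)-P[s][2],-.5,1)
        print(s,P[s].round(1),'gap',round(e,1),'theta',round(T[s],3))
    d=P["L"]-P["R"];yaw=np.arctan2(-d[0],d[1]);th=(T["L"]+T["R"])/2
    print('dist',np.linalg.norm(d),'yaw',yaw,'theta',th)
    cy,sy=np.cos(yaw),np.sin(yaw);f=np.array([cy,sy,0]);l=np.array([-sy,cy,0])
    nn=np.cos(th)*np.array([0,0,1])+np.sin(th)*f;xa=np.cos(th)*f-np.sin(th)*np.array([0,0,1])
    mid=(P["L"]+P["R"])/2; o=mid+f*(128*np.cos(th)-19*np.sin(th)-90);o[2]=0
    print('origin',o.round(1),'normal',nn.round(3))
    for s in"LR":
        for n in S:
            q=np.array([onplane(n,p[0],P[s]-13.5*nn,nn) for p in D[n,s]])-P[s]
            uv=np.c_[q@xa,q@l].astype(np.float32)
            r=cv2.minAreaRect(uv);b=cv2.boxPoints(r);e=max((b[1]-b[0],b[2]-b[1]),key=np.linalg.norm)
            a=-np.arctan2(e[1],e[0]);a=(a+.6)%np.pi-.6
            print(s,n,'slot angle cw',round(float(a),3),'size',np.round(r[1],1))
run(sys.argv[1],sys.argv[2])
E
python3 m.py 0 pics/z.png
```

```text
top L [201.7 223.6] [36.5 40.5] slot [array([201.3, 224.4]), array([14.6, 32.6]), np.float64(10.3)]
top R [263.9 215.7] [36.7 39.5] slot [array([263.4, 216.5]), array([14.3, 31.5]), np.float64(15.9)]Traceback (most recent call last):
  File "m.py", line 36, in <module>
    run(sys.argv[1],sys.argv[2])
    ~~~^^^^^^^^^^^^^^^^^^^^^^^^^
  File "m.py", line 12, in run
    k=blob(cv2.bitwise_and(roi,cv2.inRange(g,0,75 if n=="top" else 95)),p);D[n,s]=k
  File "h.py", line 15, in blob
    return min((c for c in cs if cv2.contourArea(c)>60),key=lambda c:np.hypot(*(np.array(cv2.minAreaRect(c)[0])-p)))
ValueError: min() iterable argument is empty
```

```bash
python3 - <<'E'
s=open('m.py').read()
s=s.replace('''k=blob(cv2.bitwise_and(roi,cv2.inRange(g,0,75 if n=="top" else 95)),p)''','''inn=np.zeros_like(g);cv2.ellipse(inn,(e[0],(e[1][0]-3,e[1][1]-3),e[2]),255,-1)
            v=g[inn>0];t=cv2.threshold(v,0,255,cv2.THRESH_OTSU)[0];k=blob(cv2.bitwise_and(inn,cv2.inRange(g,0,t)),p)''')
open('m.py','w').write(s)
E
python3 m.py 0 pics/z.png
```

```text
top L [201.7 223.6] [36.5 40.5] slot [array([201. , 224.2]), array([16.4, 34.2]), np.float64(9.1)]
top R [263.9 215.7] [36.7 39.5] slot [array([263.5, 216.3]), array([16.2, 33.1]), np.float64(15.9)]
side L [342.6 235.6] [36.2 45.9] slot [array([342.3, 235.3]), array([19.7, 43.9]), np.float64(43.3)]
side R [281.5 202.6] [40.9 43.2] slot [array([280.8, 201.7]), array([17.9, 41.2]), np.float64(51.8)]
L [446.5 276.1 139.3] gap 1.4 theta 0.294
R [460.  141.1 138.8] gap 0.8 theta 0.29
dist 135.67728533879352 yaw 0.09961991774284937 theta 0.2918404514438402
origin [480.2 211.3   0. ] normal [0.286 0.029 0.958]
L top slot angle cw 0.228 size [36.2 78.3]
L side slot angle cw 0.224 size [37.6 84.6]
R top slot angle cw 0.38 size [36.  77.3]
R side slot angle cw 0.364 size [37.7 82.4]
```

View pics/z.png

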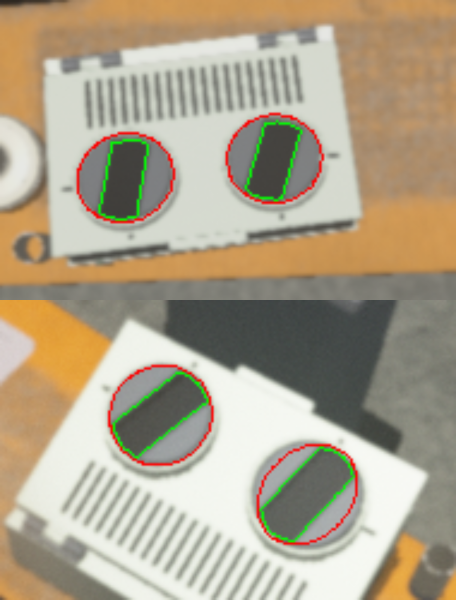

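The cover measures 0.29 rad and the origin is about (480, 211) with yaw 0.10. The slots stand at 0.23 (L) and 0.37 (R). The 135.7 mm between axes matches the stated 136. I'm moving above cover_front with the fingers shut.

Call:
carry_out:
  series:
    - [[0,0,0,-3.06,-2.87,0,0],[0,0,0,-3.06,-2.87,0,0],[0,0,0,-3.06,-2.87,0,0],[0,0,0,-3.06,-2.87,0,0],[0,0,0,-3.06,-2.87,0,0],[0,0,0,-3.06,-2.87,0,0],[0,0,0,-3.06,-2.87,0,0],[0,0,0,-3.06,-2.87,0,0],[0,0,0,-3.06,-2.87,0,0],[0,0,0,-3.06,-2.87,0,0],[0,0,0.157,0,0,1,0],[0,0,0.157,0,0,1,0],[0,0,0.157,0,0,1,0],[0,0,0.157,0,0,1,0],[0,0,0.157,0,0,1,0],[0,0,0.157,0,0,1,0],[0,0,0.157,0,0,1,0],[0,0,0,0,0,0,0],[0,0,0,0,0,0,0]]
  squeeze: 20

```text
clock: 2.48
tool_pos: [407.9, 203.8, 161.5]
orientation: [3.141, -0.0, 1.674]
force: [0.3, 0.2, 0.8]
grip_width: -0.3
grip_force: 0.0
```

Call:
carry_out:
  series:
    - [[0,0,0,0,0,0.5,0],[0,0,0,0,0,0.5,0],[0,0,0,0,0,0.5,0],[0,0,0,0,0,0.5,0],[0,0,0,0,0,0.5,0],[0,0,0,0,0,0.5,0],[0,0,0,0,0,0.5,0],[0,0,0,0,0,0.5,0],[0,0,0,0,0,0.5,0],[0,0,0,0,0,0.5,0],[0,0,0,0,0,0.5,0],[0,0,0,0,0,0.5,0],[0,0,0,0,0,0.5,0],[0,0,0,0,0,0.4,0],[0,0,0,0,0,0,0],[0,0,0,0,0,0,0]]

```text
clock: 4.47
tool_pos: [407.8, 203.8, 92.4]
orientation: [-3.142, -0.0, 1.671]
force: [-2.3, -0.4, 2.0]
grip_width: -0.0
grip_force: 0.8
```

Call:
carry_out:
  series:
    - [[0,0,0,0,0,0.2,0],[0,0,0,0,0,0.2,0],[0,0,0,0,0,0,0],[0,0,0,0,0,0,0]]

```text
clock: 4.97
tool_pos: [407.7, 203.8, 88.4]
orientation: [-3.141, -0.0, 1.671]
force: [-2.7, -0.5, 5.5]
grip_width: -0.3
grip_force: 2.7
```

Call:
carry_out:
  series:
    - [[0,0,0,0,0,-1,0],[0,0,0,0,0,-2,0],[0,0,0,0,0,-2,0],[0,0,0,1.71,0.87,0,3.5],[0,0,0,1.71,0.87,0,3.5],[0,0,0,1.71,0.87,0,3.5],[0,0,0,1.71,0.87,0,3.5],[0,0,0.113,0,0,0,3.5],[0,0,0.113,0,0,0,3.5],[0,0,0,0,0,0.8,3.5],[0,0,0,0,0,0.8,3.5],[0,0,0,0,0,0,3.5],[0,0,0,0,0,0,3.5]]

```text
clock: 6.6
tool_pos: [435.8, 275.3, 122.2]
orientation: [-3.142, -0.0, 1.445]
force: [0.6, -0.1, 0.8]
grip_width: 35.3
grip_force: 0.0
```

```bash
python3 - <<'E'
from workcell import robot
import cv2,numpy as np
a=robot.camera("top")[170:270,140:320];b=robot.camera("side")[155:280,215:395]
cv2.imwrite("pics/c1.png",np.vstack([cv2.resize(a,None,fx=2.6,fy=2.6,interpolation=2),cv2.resize(b,None,fx=2.6,fy=2.6,interpolation=2)]))
E
```

```text
(no output)
```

View pics/c1.png

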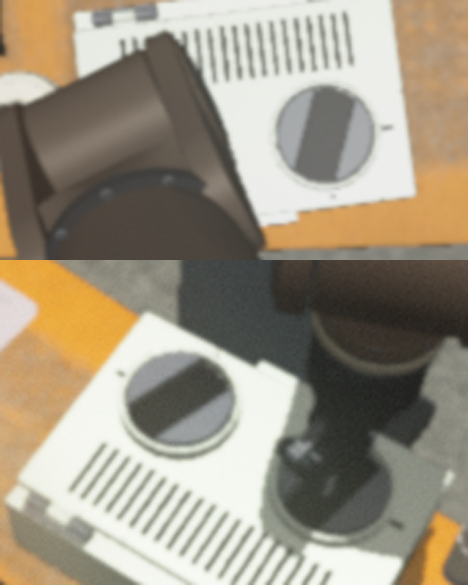

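The cover is down on its seal and the fingers stand over the left disc, in line with the slot. I'm lowering them into it.

Call:
carry_out:
  series:
    - [[0,0,0,0,0,0.4,3.5],[0,0,0,0,0,0.4,3.5],[0,0,0,0,0,0.4,3.5],[0,0,0,0,0,0.4,3.5],[0,0,0,0,0,0.4,3.5],[0,0,0,0,0,0.3,3.5],[0,0,0,0,0,0,3.5],[0,0,0,0,0,0,3.5]]

```text
clock: 7.7
tool_pos: [435.7, 275.3, 99.4]
orientation: [3.141, -0.0, 1.445]
force: [0.4, 0.1, -0.3]
grip_width: 34.9
grip_force: 0.0
```

Call:
carry_out:
  series:
    - [[0,0,0,0,0,0.2,3.5],[0,0,0,0,0,0.2,3.5],[0,0,0,0,0,0.2,3.5],[0,0,0,0,0,0.2,3.5],[0,0,0,0,0,0,3.5],[0,0,0,0,0,0,3.5]]

```text
clock: 8.45
tool_pos: [435.5, 275.3, 91.3]
orientation: [-3.141, 0.0, 1.445]
force: [-2.3, -0.6, 4.0]
grip_width: 35.2
grip_force: 2.1
```

Call:
carry_out:
  series:
    - [[0,0,0,0,0,0.15,3.5],[0,0,0,0,0,0.15,3.5],[0,0,0,0,0,0.1,3.5],[0,0,0,0,0,0,3.5],[0,0,0,0,0,0,3.5]]

```text
clock: 9.07
tool_pos: [435.4, 275.3, 88.1]
orientation: [3.141, -0.0, 1.445]
force: [-5.3, -1.0, 14.8]
grip_width: 34.9
grip_force: 7.7
```

Call:
carry_out:
  series:
    - [[0,0,0,0,0,0.1,3.5],[0,0,0.1,0,0,0,3.5],[0,0,0.1,0,0,0,3.5],[0,0,0.1,0,0,0,3.5],[0,0,0.1,0,0,0,3.5],[0,0,0.1,0,0,0,3.5],[0,0,0.1,0,0,0,3.5],[0,0,0,0,0,0,3.5]]

```text
clock: 10.07
tool_pos: [435.4, 275.8, 87.8]
orientation: [-3.141, -0.001, 0.843]
force: [-9.8, 1.9, 25.6]
grip_width: 34.9
grip_force: 12.6
```

```bash
python3 -c "
from workcell import robot
o=robot.get_obs();print(o['force'],o['moment'],o['joint_pos'])"
```

```text
[-9.76953593  1.85356565 25.60804844] [ 0.3644666   1.6650907  -0.04756241] [4.36168632e-01 5.41000185e-01 1.96689111e+00 1.14966714e-03
 6.32525295e-01 1.16269838e+00]
```

Call:
carry_out:
  series:
    - [[0,0,0.1,0,0,0,3.5],[0,0,0.1,0,0,0,3.5],[0,0,0.1,0,0,0,3.5],[0,0,0.1,0,0,0,3.5],[0,0,0.1,0,0,0,3.5],[0,0,0,0,0,0,3.5]]

```text
clock: 10.82
tool_pos: [435.5, 276.2, 87.8]
orientation: [-3.14, -0.002, 0.343]
force: [-9.7, 5.8, 23.8]
grip_width: 35.1
grip_force: 12.0
```

```bash
python3 - <<'E'
from workcell import robot
import cv2,numpy as np
o=robot.get_obs();print(o['force'],o['moment'],o['joint_pos'])
b=robot.camera("side")[155:280,215:395]
cv2.imwrite("pics/c2.png",cv2.resize(b,None,fx=4,fy=4,interpolation=2))
E
```

```text
[-9.7391404   5.76894771 23.7940648 ] [ 0.97356266  1.6506785  -0.00362444] [4.36582935e-01 5.41108914e-01 1.96655610e+00 1.83501920e-03
 6.32049474e-01 1.66267198e+00]
```

View pics/c2.png

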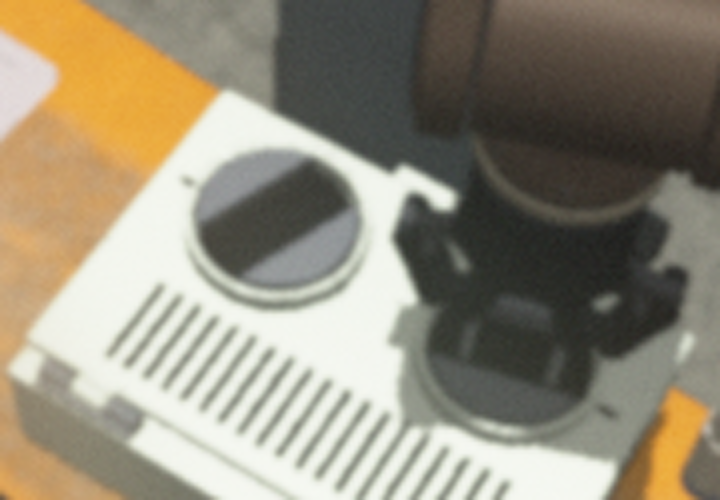

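The left slot follows the fingers. Its edge in this view already runs nearly left to right, so I'm carrying on to the stop.

Call:
carry_out:
  series:
    - [[0,0,0.1,0,0,0,3.5],[0,0,0.1,0,0,0,3.5],[0,0,0.1,0,0,0,3.5],[0,0,0.06,0,0,0,3.5],[0,0,0.06,0,0,0,3.5],[0,0,0,0,0,0,3.5]]

```text
clock: 11.62
tool_pos: [437.1, 276.0, 87.9]
orientation: [-3.139, -0.004, -0.076]
force: [-0.7, 0.8, 19.9]
grip_width: 35.1
grip_force: 9.8
```

```bash
python3 -c "
from workcell import robot
o=robot.get_obs();print(o['force'],o['moment'],o['joint_pos'])"
```

```text
[-0.6803314   0.7914378  19.93245928] [0.10246056 0.18595333 0.02575924] [ 4.35417040e-01  5.41556488e-01  1.96513515e+00 -1.73111875e-05
  6.30113227e-01  2.08197634e+00]
```

Call:
carry_out:
  series:
    - [[0,0,0.05,0,0,0,3.5],[0,0,0.05,0,0,0,3.5],[0,0,0.05,0,0,0,3.5],[0,0,0,0,0,0,3.5],[0,0,0,0,0,0,3.5]]

```text
clock: 12.25
tool_pos: [436.8, 276.1, 87.9]
orientation: [-3.139, -0.003, -0.225]
force: [-2.4, 1.8, 20.4]
grip_width: 34.7
grip_force: 13.4
```

```bash
python3 -c "
from workcell import robot
o=robot.get_obs();print(o['force'],o['moment'],o['joint_pos'])"
```

```text
[-2.40247419  1.83760611 20.38740074] [0.24611612 0.41246231 0.20655628] [4.35661288e-01 5.41439848e-01 1.96539419e+00 2.38836375e-04
 6.30458889e-01 2.23093105e+00]
```

Call:
carry_out:
  series:
    - [[0,0,0.06,0,0,0,3.5],[0,0,0.06,0,0,0,3.5],[0,0,0,0,0,0,3.5]]

```text
clock: 12.62
tool_pos: [436.3, 276.7, 87.9]
orientation: [-3.139, -0.003, -0.342]
force: [-7.7, 9.7, 21.2]
grip_width: 35.1
grip_force: 45.0
```

```bash
python3 -c "
from workcell import robot
o=robot.get_obs();print(o['force'],o['moment'],o['joint_pos'])"
```

```text
[-7.73873024  9.66428234 21.21172649] [1.48462792 1.23778744 1.89368876] [4.37243285e-01 5.41308099e-01 1.96546470e+00 2.87606239e-04
 6.30674455e-01 2.34942350e+00]
```

Moment is 1.9 N m, so the left fastener is at its stop. I'm backing off the turn, rising and turning back.

Call:
carry_out:
  series:
    - [[0,0,-0.15,0,0,0,3.5],[0,0,-0.15,0,0,0,3.5],[0,0,0,0,0,-1,3.5],[0,0,0,0,0,-1.5,3.5],[0,0,0,0,0,-2,3.5],[0,0,-0.168,0,0,0,3.5],[0,0,-0.168,0,0,0,3.5],[0,0,-0.168,0,0,0,3.5],[0,0,-0.168,0,0,0,3.5],[0,0,-0.168,0,0,0,3.5],[0,0,-0.168,0,0,0,3.5],[0,0,-0.168,0,0,0,3.5],[0,0,-0.168,0,0,0,3.5],[0,0,0,0,0,0,3.5]]

```text
clock: 14.38
tool_pos: [435.6, 275.1, 131.8]
orientation: [3.142, -0.0, 1.296]
force: [-0.2, -0.6, 0.0]
grip_width: 35.2
grip_force: 0.0
```

Call:
carry_out:
  series:
    - [[0,0,0,-2.53,1.0,0,3.5],[0,0,0,-2.53,1.0,0,3.5],[0,0,0,-2.53,1.0,0,3.5],[0,0,0,-2.53,1.0,0,3.5],[0,0,0,-2.53,1.0,0,3.5],[0,0,0,0,0,0.5,3.5],[0,0,0,0,0,0.5,3.5],[0,0,0,0,0,0,3.5]]

```text
clock: 15.38
tool_pos: [449.5, 140.6, 120.9]
orientation: [-3.141, 0.0, 1.298]
force: [-0.3, -0.9, 0.2]
grip_width: 34.8
grip_force: 0.0
```

```bash
python3 - <<'E'
from workcell import robot
import cv2,numpy as np
a=robot.camera("top")[170:270,140:320];b=robot.camera("side")[155:280,215:395]
cv2.imwrite("pics/c3.png",np.vstack([cv2.resize(a,None,fx=2.6,fy=2.6,interpolation=2),cv2.resize(b,None,fx=2.6,fy=2.6,interpolation=2)]))
E
```

```text
(no output)
```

View pics/c3.png

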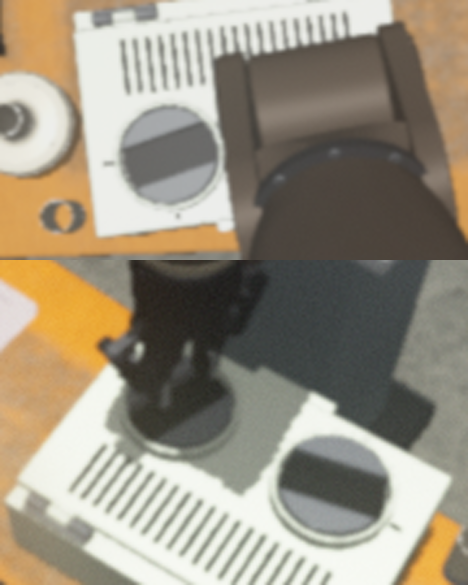

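The left slot looks a little short of its tick mark. I'll measure it.

```bash
cat > a.py <<'E'
from h import *
import sys
yaw=.0996;f=np.array([np.cos(yaw),np.sin(yaw),0]);l=np.array([-np.sin(yaw),np.cos(yaw),0])
o=np.array([480.2,211.3,0])
for n in S:
    g=cv2.cvtColor(robot.camera(n),cv2.COLOR_BGR2GRAY);m=M[n]
    for s in sys.argv[1]:
        c=o-38*f+(68 if s=="L" else -68)*l+[0,0,103]
        th=np.linspace(0,6.28,60)
        pts=np.array([c+38*np.cos(t)*f+38*np.sin(t)*l for t in th])
        q=(np.array(m["R"])@pts.T).T+m["t"];q=(np.array(m["camera_matrix"])@q.T).T;q=q[:,:2]/q[:,2:]
        inn=np.zeros_like(g);cv2.fillPoly(inn,[q.round().astype(np.int32)],255)
        t=cv2.threshold(g[inn>0],0,255,cv2.THRESH_OTSU)[0]
        k=blob(cv2.bitwise_and(inn,cv2.inRange(g,0,t)),q.mean(0))
        w=np.array([onplane(n,p[0],c-[0,0,13.5],np.array([0,0,1.])) for p in k])-c
        r=cv2.minAreaRect(np.c_[w@f,w@l].astype(np.float32));b=cv2.boxPoints(r)
        e=max((b[1]-b[0],b[2]-b[1]),key=np.linalg.norm);a=(-np.arctan2(e[1],e[0])+.6)%np.pi-.6
        print(n,s,round(float(a),3),np.round(r[1],1),np.round(q.mean(0),1))
E
python3 a.py L
```

```text
top L 1.372 [37.5 77.8] [204.6 228.9]
side L 1.363 [36.7 78. ] [343.1 240.9]
```

Left reads about 1.37. The tips pressing on the floor dragged it back when I unturned, so I'll redo it, lifting off the floor before unturning. The right one comes first.

Call:
carry_out:
  series:
    - [[0,0,0,0,0,0.5,3.5],[0,0,0,0,0,0.5,3.5],[0,0,0,0,0,0.5,3.5],[0,0,0,0,0,0.5,3.5],[0,0,0,0,0,0.4,3.5],[0,0,0,0,0,0.3,3.5],[0,0,0,0,0,0.2,3.5],[0,0,0,0,0,0.2,3.5],[0,0,0,0,0,0,3.5],[0,0,0,0,0,0,3.5]]

```text
clock: 16.82
tool_pos: [449.9, 140.0, 90.4]
orientation: [3.141, -0.0, 1.299]
force: [1.0, -0.1, -1.1]
grip_width: 35.2
grip_force: 0.0
```

Call:
carry_out:
  series:
    - [[0,0,0,0,0,0.15,3.5],[0,0,0,0,0,0.15,3.5],[0,0,0,0,0,0,3.5],[0,0,0,0,0,0,3.5]]

```text
clock: 17.32
tool_pos: [450.0, 140.1, 88.1]
orientation: [3.141, -0.0, 1.299]
force: [-3.5, -1.2, 14.9]
grip_width: 35.0
grip_force: 7.3
```

Call:
carry_out:
  series:
    - [[0,0,0,0,0,0.1,3.5],[0,0,0.1,0,0,0,3.5],[0,0,0.1,0,0,0,3.5],[0,0,0.1,0,0,0,3.5],[0,0,0.1,0,0,0,3.5],[0,0,0.1,0,0,0,3.5],[0,0,0.1,0,0,0,3.5],[0,0,0.1,0,0,0,3.5],[0,0,0.1,0,0,0,3.5],[0,0,0.1,0,0,0,3.5],[0,0,0.1,0,0,0,3.5],[0,0,0.1,0,0,0,3.5],[0,0,0.1,0,0,0,3.5],[0,0,0.1,0,0,0,3.5],[0,0,0.1,0,0,0,3.5],[0,0,0.1,0,0,0,3.5],[0,0,0,0,0,0,3.5]]

```text
clock: 19.45
tool_pos: [450.7, 140.3, 87.8]
orientation: [-3.14, -0.003, -0.202]
force: [-2.9, 1.1, 23.4]
grip_width: 35.2
grip_force: 14.6
```

```bash
python3 -c "
from workcell import robot
o=robot.get_obs();print(o['force'],o['moment'],o['joint_pos'])"
```

```text
[-2.88628935  1.06120641 23.38650567] [0.21427153 0.52303311 0.16727304] [1.61704861e-01 4.98619185e-01 2.07170048e+00 2.23320845e-04
 5.67921184e-01 1.93438842e+00]
```

Call:
carry_out:
  series:
    - [[0,0,0.06,0,0,0,3.5],[0,0,0.06,0,0,0,3.5],[0,0,0,0,0,0,3.5]]

```text
clock: 19.82
tool_pos: [449.9, 140.5, 87.8]
orientation: [-3.141, -0.002, -0.318]
force: [-7.3, 4.8, 26.3]
grip_width: 35.0
grip_force: 37.8
```

```bash
python3 -c "
from workcell import robot
o=robot.get_obs();print(o['force'],o['moment'])"
```

```text
[-7.3376202   4.76182127 26.28449903] [0.83865551 1.17742165 1.78352517]
```

Call:
carry_out:
  series:
    - [[0,0,0,0,0,-0.2,3.5],[0,0,0,0,0,-0.3,3.5],[0,0,0,0,0,-0.2,3.5],[0,0,-0.1,0,0,0,3.5],[0,0,-0.1,0,0,0,3.5],[0,0,-0.05,0,0,-0.5,3.5],[0,0,0,0,0,-1,3.5],[0,0,0,0,0,-1.2,3.5],[0,0,0,0,0,-1.2,3.5],[0,0,0,0,0,0,3.5]]

```text
clock: 21.08
tool_pos: [450.3, 140.1, 133.4]
orientation: [-3.141, -0.002, -0.072]
force: [1.0, 0.1, 0.3]
grip_width: 34.9
grip_force: 0.0
```

Call:
carry_out:
  series:
    - [[0,0,0,-0.49,-2.67,0,3.5],[0,0,0,-0.49,-2.67,0,3.5],[0,0,0,-0.49,-2.67,0,3.5],[0,0,0,-0.49,-2.67,0,3.5],[0,0,0,-0.49,-2.67,0,3.5],[0,0,-0.113,0,0,0,3.5],[0,0,-0.113,0,0,0,3.5],[0,0,-0.113,0,0,0,3.5],[0,0,0,0,0,0.5,3.5],[0,0,0,0,0,0.7,3.5],[0,0,0,0,0,0,3.5],[0,0,0,0,0,0,3.5]]

```text
clock: 22.58
tool_pos: [434.9, 274.9, 120.2]
orientation: [-3.142, 0.0, 0.267]
force: [0.5, 0.2, 0.3]
grip_width: 35.1
grip_force: 0.0
```

```bash
python3 a.py R
```

```text
top R 1.573 [79.  37.5] [264.7 221.3]
side R 1.566 [36.7 77.7] [284.  208.7]
```

Right is fully locked at 1.57. Now the same for the left.

Call:
carry_out:
  series:
    - [[0,0,0,0,0,0.5,3.5],[0,0,0,0,0,0.5,3.5],[0,0,0,0,0,0.5,3.5],[0,0,0,0,0,0.5,3.5],[0,0,0,0,0,0.5,3.5],[0,0,0,0,0,0.3,3.5],[0,0,0,0,0,0,3.5],[0,0,0.1,0,0,0,3.5],[0,0,0.1,0,0,0,3.5],[0,0,0.1,0,0,0,3.5],[0,0,0.1,0,0,0,3.5],[0,0,0,0,0,0,3.5]]

```text
clock: 24.18
tool_pos: [435.9, 275.0, 92.7]
orientation: [-3.141, -0.002, -0.133]
force: [4.5, -1.4, -0.0]
grip_width: 34.7
grip_force: 2.1
```

```bash
python3 -c "
from workcell import robot
o=robot.get_obs();print(o['force'],o['moment'])"
```

```text
[ 4.52211105 -1.35436253 -0.02694353] [-0.06737015 -0.69282795  0.11620402]
```

Call:
carry_out:
  series:
    - [[0,0,0.06,0,0,0,3.5],[0,0,0.06,0,0,0,3.5],[0,0,0.05,0,0,0,3.5],[0,0,0,0,0,0,3.5]]

```text
clock: 24.68
tool_pos: [436.3, 274.9, 92.8]
orientation: [-3.14, -0.003, -0.299]
force: [6.3, -5.0, -0.2]
grip_width: 35.0
grip_force: 17.4
```

```bash
python3 -c "
from workcell import robot
o=robot.get_obs();print(o['force'],o['moment'])"
```

```text
[ 6.3106272  -5.03468277 -0.24144206] [-0.67139849 -1.1590503   0.97254867]
```

At the stop again, with no down force this time. I'm unturning a little and rising clear.

Call:
carry_out:
  series:
    - [[0,0,-0.1,0,0,-0.3,3.5],[0,0,-0.1,0,0,-0.1,3.5],[0,0,0,0,0,-1,3.5],[0,0,0,0,0,-2,3.5],[0,0,0,0,0,-3,3.5],[0,0,0,0,0,-4,3.5],[0,0,0,0,0,-4,3.5],[0,0,0,0,0,0,3.5]]

```text
clock: 25.68
tool_pos: [435.5, 275.4, 239.5]
orientation: [-3.139, -0.005, -0.104]
force: [0.6, 0.2, -0.3]
grip_width: 34.9
grip_force: 0.0
```

```bash
python3 a.py LR; python3 -c "
from workcell import robot
import cv2
cv2.imwrite('pics/side9.png',robot.camera('side'))"
```

```text
top L 1.313 [29.6 38.1] [204.6 228.9]
top R 1.578 [79.  37.8] [264.7 221.3]
side L 1.536 [37.1 77.6] [343.1 240.9]
side R 1.582 [77.6 37.6] [284.  208.7]
```

View pics/side9.png

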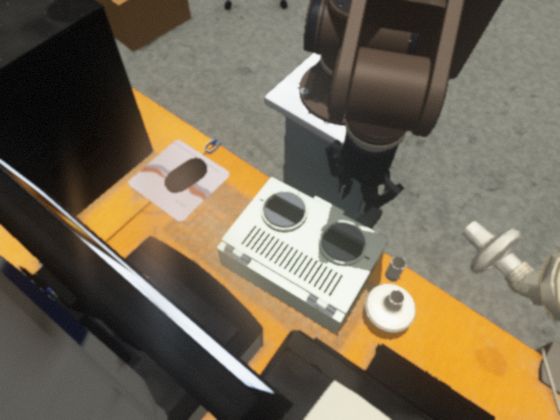

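The side view shows both slots running left to right (L 1.54, R 1.58), the cover flush, and the bystanders where they were. The top reading of L is cut off by the arm.

```bash
python3 -c "
from workcell import robot
print(robot.hand_in())"
```

```text
the job is handed in; nothing more can be done
None
```

I handed the job in at about 26 s: the cover looks flush, both fasteners are at their stops (camera readings about 1.54 rad left, 1.58 rad right), and the things round the air cleaner look unmoved; the hand-in gave no verdict.

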